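Change over a notching fixture with an unmarked thread

TASK

Change the workpiece in the notching fixture: undo the clamp's red T-handle (nobody noted whether its thread is right- or left-handed, so feel which way it gives), swing the clamp arm aside and lay the notched coupon in the steel tray. Before the new bar goes in, push all the sharp brass chips off the apron into the chip trough with the scraper block, never touching them with the fingers or a bar, and stand the scraper upright on the bench again. Then seat the plain blank in the nest, swing the arm back over it and turn the T-handle tight so that the foot clamps it, leaving the wash bottle, timer and culture dish where they are.

Things in the scene. Friction and masses are not known exactly. Their poses are not given: they have to be found in the camera images.
- fixture: Notching fixture fixed to the bench: flat aluminium bed, 175 x 220 mm, top 30 mm above the bench. Origin on the bench; x points away from the robot, y to its left, z up (yaw up to 0.2 rad). In its frame, mm: bed x -75 to 100, y -100 to 120; the left part carries nest and clamp (stud at 60, 70), the right part is the apron, beyond its right edge (y = -100) lies the chip trough.
- apron (a point): Centre of the apron, on the bed's top: the flat where the chips lie, x -57 to +57 mm from here (a 7 mm high rail along each of these sides), y -50 (edge over the trough, no rail) to about +76 mm (nearest nest pin). Axes as the fixture.
- trough (a point): Centre of the floor (4 mm above the bench) of the chip trough along the bed's right edge: inside 122 mm along x by 50 mm along y, open on top; its outer wall at -y is 44 mm high, its end walls 36 mm; on the bed's side the bed itself, 30 mm high, is the wall. Axes as the fixture.
- nest (a point): Centre of the nest, 8 mm above the bed's top: where the middle of a seated bar must be. Six upright dowel pins, 6 mm thick and 8 mm high, leave 2.5 mm play round a 22 x 70 mm bar lying along the fixture's y: two on each long side, 25 mm either side of the middle, and one at each end. Axes as the fixture.
- t_handle (a joint): Red T-handle's angle about its upright stud, rad: 0 tight, positive anticlockwise from above. From tight it turns ONE way only, which one differs from start to start and cannot be seen; the other way it stops within 0.12 rad. Half a turn (3.14, nearly its end) raises the arm 6 mm; beyond 2.5 rad either way the arm can swing. Friction 0.15 N m; stays where left.
- handle_grip (a point): Middle of the T-handle's cross bar, on the stud's axis (93 mm above the bench). The bar, 70 mm long and 12 x 12 mm thick, lies along this point's y axis (turns with the handle; along the fixture's y when tight); below it is a 12 mm stem, free for 12 mm under the bar.
- clamp_arm (a joint): Swing of the blue clamp arm about the same stud: 0 = over the nest (pointing to the fixture's -x, towards the robot), growing clockwise seen from above to 1.45 rad, where it points to the fixture's +y, aside, rad. An index pin locks it at 0 until the handle is undone, and must be back within 0.05 rad to drop in again as the handle is tightened. Friction about 0.15 N m; it stays where it is left.
- swing_post (a point): Middle of the black upright post on the clamp arm by which it is swung: 13 mm thick, 24 mm high, 60 mm from the stud's axis (its middle 78 mm above the bench when tight). The arm below it is 24 mm wide and 12 mm thick.
- foot (a point): Middle of the lower face of the rubber foot, 19 mm wide, under the clamp arm's end, 87.5 mm from the stud's axis. With the handle tight it presses on the bar in the nest with about 20 N.
- coupon_mid (a point): Middle of the finished coupon: brass bar 22 x 70 x 16 mm with a saw notch across its top, long side along this point's y, z up; 0.2 kg. It starts clamped in the nest.
- blank_mid (a point): Middle of the fresh blank: plain brass bar 22 x 70 x 16 mm without a notch, long side along this point's y, z up; about 0.2 kg. It starts lying on the bench in front of the fixture.
- scraper_mid (a point): Middle of the scraper block: blue plastic with a rubber lip all along its foot, 94 mm long (this point's x) x 36 mm thick (y) x 46 mm high (z up); about 0.14 kg. It starts standing upright on the bench at the right.
- tray: Shallow steel tray for finished coupons, 120 (x) x 90 (y) x 16 mm, walls and floor 3 mm; origin at the middle of its underside. Fixed to the bench.
- wash_bottle: White wash bottle with a red cap and bent spout, 69 mm wide, 206 mm high, origin under it. Bystander.
- timer_block: Beige bench timer, 63 x 52 mm, 108 mm high, origin under it. Bystander.
- dish_1: Closed culture dish with pale filling, 61 mm wide, 16 mm high, lying flat near the front edge, origin under it. Bystander.
- chip_1: Sharp brass saw chip, about 15 x 11 x 8 mm, lying on the apron; origin at its underside. From 3 to 5 of the five chips are there.
- chip_2: Sharp brass saw chip, about 15 x 11 x 8 mm, lying on the apron; origin at its underside. From 3 to 5 of the five chips are there.
- chip_3: Sharp brass saw chip, about 15 x 11 x 8 mm, lying on the apron; origin at its underside. From 3 to 5 of the five chips are there.
- chip_4: Sharp brass saw chip, about 15 x 11 x 8 mm, lying on the apron; origin at its underside. From 3 to 5 of the five chips are there.
- chip_5: Sharp brass saw chip, about 15 x 11 x 8 mm, lying on the apron; origin at its underside. From 3 to 5 of the five chips are there.
Things that resemble listed ones, but are neither listed nor needed, are in the scene too. Of the things that look like the part that bears scraper_mid, the smaller one is meant.

How it is judged:
On the way, in this order (a step that is already met when the one before it is completed fails the run):
1. the T-handle is undone and the clamp arm swung aside ((value of joint t_handle above 1.8 rad or value of joint t_handle below -1.8 rad) and value of joint clamp_arm above 0.9 rad), for 0.2 s.
2. the coupon lies in the tray, all chips in the trough, and the scraper stands on the bench (x of coupon_mid in the frame of tray between -0.058 and 0.058 m and y of coupon_mid in the frame of tray between -0.043 and 0.043 m and z of coupon_mid in the frame of tray between 0 and 0.022 m and x of chip_1 in the frame of trough between -0.064 and 0.064 m and y of chip_1 in the frame of trough between -0.028 and 0.028 m and z of chip_1 in the frame of trough between -0.003 and 0.022 m and x of chip_2 in the frame of trough between -0.064 and 0.064 m and y of chip_2 in the frame of trough between -0.028 and 0.028 m and z of chip_2 in the frame of trough between -0.003 and 0.022 m and x of chip_3 in the frame of trough between -0.064 and 0.064 m and y of chip_3 in the frame of trough between -0.028 and 0.028 m and z of chip_3 in the frame of trough between -0.003 and 0.022 m and x of chip_4 in the frame of trough between -0.064 and 0.064 m and y of chip_4 in the frame of trough between -0.028 and 0.028 m and z of chip_4 in the frame of trough between -0.003 and 0.022 m and x of chip_5 in the frame of trough between -0.064 and 0.064 m and y of chip_5 in the frame of trough between -0.028 and 0.028 m and z of chip_5 in the frame of trough between -0.003 and 0.022 m and height (world z) of scraper_mid between 0.018 and 0.028 m and angle between scraper_mid's own z axis and vertical below 0.15 rad and linear speed of scraper below 0.02 m/s), for 0.3 s.
3. the blank lies in the nest (x of blank_mid in the frame of nest between -0.006 and 0.006 m and y of blank_mid in the frame of nest between -0.006 and 0.006 m and z of blank_mid in the frame of nest between -0.003 and 0.003 m and angle between the y axis of blank_mid and the y axis of nest, either way round below 0.2 rad), for 0.3 s.
At the end, for the whole second after the job is handed in: Coupon in the tray; every chip in the trough, below the apron; scraper upright (0.15 rad) on the bench; blank down in the nest within 6 mm of its middle, the arm over it (within 0.1 rad), the T-handle within 0.3 rad of tight and the foot pressing the blank with over 2 N (all of step 2 and all of step 3 and value of joint t_handle between -0.3 and 0.3 rad and value of joint clamp_arm below 0.1 rad and contact force between clamp_arm and blank above 2 N); the robot touches nothing.
It fails at once if the wash bottle is moved by more than 3 cm (distance of wash_bottle from where it was at the start of the episode above 0.03 m).
It fails at once if the timer is moved by more than 3 cm (distance of timer_block from where it was at the start of the episode above 0.03 m).
It fails at once if the culture dish is moved by more than 3 cm (distance of dish_1 from where it was at the start of the episode above 0.03 m).
It fails at once if a chip is touched by the fingers or pushed with a bar (contact force between any of the fingers, coupon, blank and chip_1 above 1 N or contact force between any of the fingers, coupon, blank and chip_2 above 1 N or contact force between any of the fingers, coupon, blank and chip_3 above 1 N or contact force between any of the fingers, coupon, blank and chip_4 above 1 N or contact force between any of the fingers, coupon, blank and chip_5 above 1 N).
Of chip_1, chip_2, chip_3, chip_4, chip_5 only 3 to 5 are there at a start; the rules pass over those that are not, and their reading is None.
At some moment in a run one of blank may be knocked a few centimetres aside while the robot is not near it.
It also fails if it takes over 200 s, if anything falls off the work surface, if the arm or the gripper's body presses on something with over 40 N, if the wrist force passes 120 N, or if a joint passes its speed limit or range.

ROBOT

A 6-joint arm with a two-finger parallel gripper is mounted at the origin on a cart in front of the work surface, level with it; the furniture and walls round the work are solid. World frame = base frame: x ahead of the robot, y to its left, z up, the work surface at z = 0. Lengths are in m, angles in rad, forces in N, time in s.
With the tool pointing down it reaches from about 0.375 to 0.975 m from the base axis. Payload 3.8 kg.
Tool frame: the origin (TCP) lies midway between the tips of the shut fingers; the grasp point (between the pads) lies 19 mm behind it; z points along the fingers, y is the line along which they close (so a half turn about z gives the same grasp; the last joint's range is limited). The gripper opens to 85 mm and grips with 20 to 120 N. Pads are 22 mm wide; open, the fingers measure 114 mm over their backs; the gripper's body (76 mm by 85 mm) begins 54 mm behind the grasp point. The pads swing forward as they close: fully open they stand 13 mm farther back than shut.
Start: joints at [-1.236, 0.264, 1.604, -0, 1.274, -0.037], TCP at [0.245, -0.629, 0.231] pointing down, gripper open.
Joint ranges: [-2.63, 2.63], [-0.94, 2.18], [0.31, 2.57], [-1.31, 4.45], [0, 2.66], [-2.55, 2.55]. Speed limits (rad/s): [2.57, 2.57, 3.14, 3.14, 3.14, 3.14].

INTERFACE

Orientations are given as a rotation vector (axis times angle).
In Python, from workcell import bot gives the robot as it stands.
- The arm moves only by the tool step_arm, never from a script. Its argument "motion" is a list of rows, each a list of 5 numbers: the finger opening in cm, from 0 to 8.54, then the shift along the tool's x, y, z in cm, then the turn about the tool's z in degrees. In form: [[claw, dx, dy, dz, twist], ...]. A call has 1 to 20 rows; each row is the pose to reach, as a shift and turn from the pose commanded when the call began, along the tool's axes at that moment; what a row does not reach only later rows make up. A row lasts 1/10 s, in which the tool goes at most 50 mm and 8.59 degrees, less where a joint would pass 70% of its speed; a pose out of reach is approached as far as the arm can. A call with a gripper value outside its range is refused whole. The fingers move at their own pace and stop on an object; "force" is the grip in N (left out, the last holds). Time passes only in rows, so rows that repeat a pose let the fingers close. It gives the time, the measured TCP pose, the force, the opening and the grip force at its end, in the units of the state.
- bot.read_state(): the state, without advancing time (a new reading comes with each control period).
- bot.read_camera(name): name is "scene" or "top" or "wrist"; returns (picture, depth): 420x560x3 uint8, red, green, blue; 420x560 float32, m along the optical axis (not along the pixel's ray), 0 where there is no reading.
- bot.calibration(name): a dict with "mtx" (3x3 intrinsics, pixels), "origin" and "orientation" of the camera in the world; the wrist camera has in their place "T_tool_cam" (4x4, takes a point from camera to tool coordinates, whose origin is the TCP and whose axes are the flange's). Camera axes: x right, y up, looking along -z (the intrinsics and any distortion apply to the point x, -y, -z); pixel columns grow to the right and rows downward; lengths in m; the calibration is good to about 2 mm. A picture is of the moment at which its call begins: read the wrist's pose just before it. calibration takes no time and is no camera call.
- bot.finish_job(): hands the job in; it is judged then, once.
The state is a dict: "time": time; "q": joint angles; "joint_vel": joint speeds; "joint_torque": joint torques, N m; "tool_pos": TCP position; "tcp_rot": TCP orientation; "wrist_force": force on the tool from outside, world axes, zero at the start; "torque": the same for the moment, N m; "width": opening from 0.0 (shut) to 1.0 (fully open); "grip_force": force on a finger pad.
Only numpy, scipy, OpenCV 4.12 (cv2) and the standard library are available. Lean on these libraries where they do the work, as an engineer would, in place of code of your own. Each camera call takes 0.05 s, during which the arm holds its last target. There are 200 camera calls.

## Working session

There is one attempt and no reset: what is moved stays moved. The work goes in short steps, Python scripts to look and compute and a tool call to move; the robot and the scene stay as the last step left them, time stands still between calls to the robot, and variables do not carry over. Pictures are saved under pics/ and viewed, at most 14 in all, crops included, and the job is handed in when it is done.

Besides the shell and the picture viewer there is one more tool, called after "Emit:" by a JSON object that holds its "op" and its "data", one argument or row to a line. step_arm: Moves the arm, as the interface text tells. Its arguments: {"type":"object","properties":{"motion":{"type":"array","items":{"type":"array","items":{"type":"number"}}},"force":{"type":"number"}},"required":["motion"]}

```bash
mkdir -p pics; ls
cat > h.py <<'E'
import numpy as np, cv2
from scipy.spatial.transform import Rotation as R
from workcell import bot
def rot(o):
    o=np.array(o,float)
    return o if o.shape==(3,3) else (R.from_rotvec(o).as_matrix() if o.size==3 else R.from_quat(o).as_matrix())
def cam(name,st=None):
    c=bot.calibration(name); K=np.array(c["mtx"])
    if name=="wrist":
        st=st or bot.read_state()
        T=np.eye(4); T[:3,:3]=rot(st["tcp_rot"]); T[:3,3]=st["tool_pos"]
        T=T@np.array(c["T_tool_cam"]); return K,T[:3,3],T[:3,:3]
    return K,np.array(c["origin"]),rot(c["orientation"])
def ray(C,uv,z):
    K,o,Rm=C; uv=np.atleast_2d(uv).astype(float)
    d=np.c_[(uv[:,0]-K[0,2])/K[0,0],-(uv[:,1]-K[1,2])/K[1,1],-np.ones(len(uv))]@Rm.T
    return o+d*((z-o[2])/d[:,2])[:,None]
def cloud(C,dep):
    K,o,Rm=C; v,u=np.mgrid[:dep.shape[0],:dep.shape[1]]
    p=np.stack([(u-K[0,2])/K[0,0]*dep,-(v-K[1,2])/K[1,1]*dep,-dep],-1)
    return p@Rm.T+o
def proj(C,p):
    K,o,Rm=C; q=(np.atleast_2d(p)-o)@Rm
    return np.c_[K[0,0]*q[:,0]/-q[:,2]+K[0,2],K[1,2]+K[1,1]*q[:,1]/q[:,2]]
def shot(name):
    st=bot.read_state(); im,d=bot.read_camera(name); C=cam(name,st) 
    return im,d,C
def save(n,im): cv2.imwrite("pics/"+n+".png",cv2.cvtColor(im,cv2.COLOR_RGB2BGR))
def totool(p,st=None):
    st=st or bot.read_state()
    return (np.array(p)-st["tool_pos"])@rot(st["tcp_rot"])*100
E
python3 - <<'E'
from h import *
for n in("top","scene"):
    im,d,C=shot(n); save(n,im); print(n,bot.calibration(n)); np.save(n+".npy",d)
print(bot.calibration("wrist")); print(bot.read_state())
E
```

```text
pics
top {'mtx': array([[406.66394177,   0.        , 280.95275908],
       [  0.        , 406.66394177, 205.47802383],
       [  0.        ,   0.        ,   1.        ]]), 'origin': array([ 0.45457344, -0.02488792,  1.04017665]), 'orientation': array([ 0.13904221, -0.09542097, -1.54711379])}
scene {'mtx': array([[382.25380559,   0.        , 276.86751928],
       [  0.        , 382.25380559, 202.70468728],
       [  0.        ,   0.        ,   1.        ]]), 'origin': array([0.21909625, 0.65771581, 0.61069784]), 'orientation': array([ 0.34491572, -1.27476298, -2.37179093])}
{'mtx': array([[299.73739558,   0.        , 280.30602828],
       [  0.        , 299.73739558, 210.35262069],
       [  0.        ,   0.        ,   1.        ]]), 'T_tool_cam': array([[ 5.83649619e-04,  9.58452957e-01,  2.85250046e-01,
         7.19080644e-02],
       [ 9.99999830e-01, -5.63478598e-04, -1.52784519e-04,
         3.71482716e-04],
       [ 1.42955218e-05,  2.85250086e-01, -9.58453123e-01,
        -1.41474841e-01],
       [ 0.00000000e+00,  0.00000000e+00,  0.00000000e+00,
         1.00000000e+00]])}
{'time': 0.1, 'q': array([-1.23587960e+00,  2.64683278e-01,  1.60525792e+00,  2.67105410e-05,
        1.27367762e+00, -3.68952311e-02]), 'joint_vel': array([ 0.00055483, -0.00240164, -0.00287355, -0.00164663, -0.00145409,
       -0.00031422]), 'joint_torque': array([ 7.29242438e-04, -5.16706431e+01, -3.68590200e+01, -2.15271734e-05,
        6.28432972e-03,  1.97975503e-06]), 'tool_pos': array([ 0.24502232, -0.62824881,  0.23007177]), 'tcp_rot': array([-3.08548982e+00, -5.80299320e-01,  4.32563513e-04]), 'wrist_force': array([-0.46848168, -0.99405211,  0.18517789]), 'torque': array([ 0.02742112, -0.00861584, -0.01358263]), 'grip_force': 0.0, 'width': 1.0013302808988418}
```

View pics/top.png

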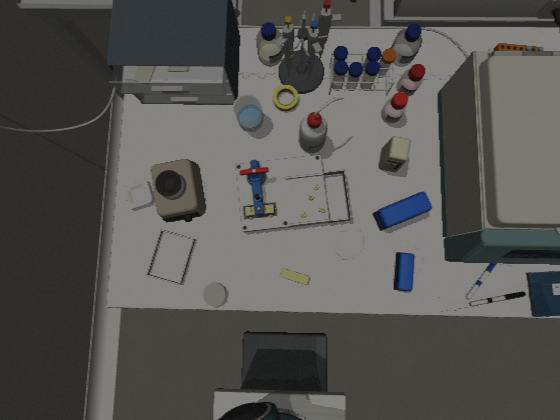

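View pics/scene.png

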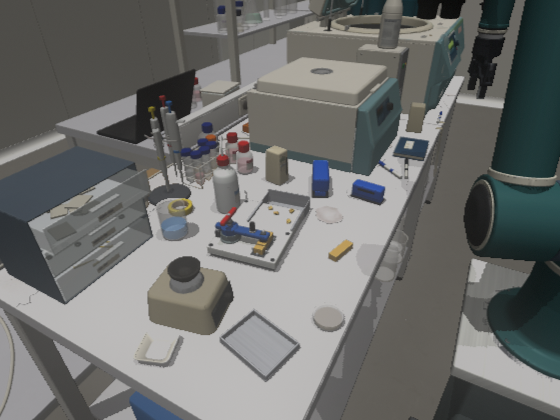

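The smaller blue block at top-view (404,272), about 37 px long, fits the 94 mm scraper. The one at (403,211), about 55 px, is the larger lookalike. Next I measure everything and check a crop.

```bash
cat > m1.py <<'E'
from h import *
im=cv2.cvtColor(cv2.imread("pics/top.png"),cv2.COLOR_BGR2RGB); d=np.load("top.npy"); C=cam("top"); P=cloud(C,d)
hsv=cv2.cvtColor(im,cv2.COLOR_RGB2HSV)
def comps(m,name,zt,amin=6):
    n,l,s,c=cv2.connectedComponentsWithStats(m.astype(np.uint8))
    for i in range(1,n):
        if s[i,4]<amin: continue
        v,u=np.nonzero(l==i); z=np.percentile(P[v,u,2],80)
        w=ray(C,np.c_[u,v],zt if zt is not None else z)[:,:2]
        r=cv2.minAreaRect((w*1000).astype(np.float32))
        print(name,"px",c[i].round(),"n",s[i,4],"z%.3f"%z,"ctr",np.round(r[0],1),"size",np.round(r[1],1),"ang",round(r[2],1))
u0=np.zeros(im.shape[:2],bool); u0[110:310,110:440]=1
H,S,V=hsv[...,0],hsv[...,1],hsv[...,2]
comps(u0&(H>100)&(H<130)&(S>120)&(V>50),"blue",None,40)
comps(u0&((H<8)|(H>172))&(S>140)&(V>80),"red",0.099)
comps(u0&(H>20)&(H<40)&(S>60)&(V>100),"yel",None,4)
z=P[...,2]
comps(u0&(abs(z-0.03)<0.006),"bed",0.03,200)
# bed grid: depth-based extents
b=u0&(z>0.022)&(z<0.11); b[:145]=0;b[:,:225]=0;b[:,352:]=0; b[235:]=0
v,u=np.nonzero(b); w=P[v,u,:2]*1000; r=cv2.minAreaRect(w.astype(np.float32)); print("bedblob",r)
save("c1",cv2.resize(im[145:295,225:430],None,fx=3.8,fy=3.8,interpolation=cv2.INTER_CUBIC))
E
python3 m1.py
```

```text
blue px [254. 164.] n 57 z0.066 ctr [703.6  71.4] size [20.3 22.2] ang 0.9
blue px [256. 183.] n 206 z0.066 ctr [651.6  65.2] size [54.3 35.4] ang 9.9
blue px [405. 209.] n 994 z0.064 ctr [ 598.  -293.7] size [ 47.8 122.4] ang 23.6
blue px [258. 207.] n 93 z0.064 ctr [597.7  58.8] size [35.8 20.4] ang 7.9
blue px [405. 271.] n 541 z0.046 ctr [ 450.5 -296.9] size [35.  87.7] ang 84.8
red px [313. 119.] n 89 z0.166 ctr [808.1 -68.9] size [30.3 23.2] ang 37.2
red px [318. 116.] n 16 z0.166 ctr [819.1 -81.6] size [10.1  9.7] ang 0.7
red px [261. 170.] n 51 z0.099 ctr [681.4  52.4] size [10.  29.4] ang 8.2
red px [246. 171.] n 49 z0.099 ctr [676.5  88.2] size [ 9.7 28.6] ang 9.3
yel px [316. 187.] n 15 z0.036 ctr [653.7 -81.5] size [7.1 9.1] ang 46.3
yel px [311. 197.] n 17 z0.036 ctr [629.9 -68.6] size [ 7.6 12.5] ang 1.0
yel px [269. 208.] n 66 z0.046 ctr [597.4  34. ] size [20.1 19.8] ang 1.6
yel px [249. 211.] n 65 z0.046 ctr [589.1  83.3] size [20.  19.9] ang 1.9
yel px [321. 210.] n 17 z0.035 ctr [597.6 -96.3] size [ 7.5 12.4] ang 1.1
yel px [303. 215.] n 21 z0.035 ctr [583.3 -51.1] size [ 8.9 12.3] ang 27.8
yel px [294. 276.] n 244 z0.016 ctr [432.3 -31.5] size [68.  21.6] ang 74.8
bed px [247. 114.] n 201 z0.032 ctr [843.6  96.5] size [27.3 57.6] ang 0.7
bed px [285. 193.] n 4921 z0.030 ctr [642.7 -13.7] size [174.5 257.8] ang 7.7
bedblob ((658.3336181640625, -19.1544189453125), (203.24832153320312, 273.8463134765625), 7.667223930358887)
```

View pics/c1.png

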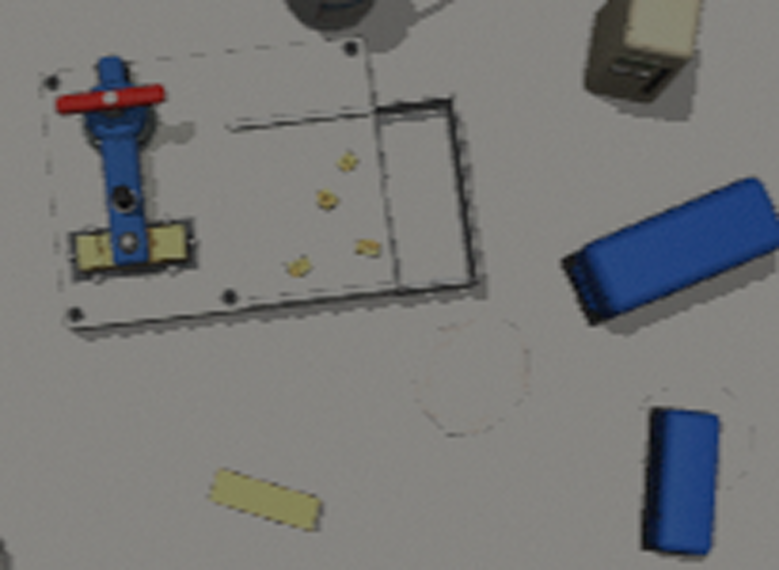

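The crop confirms the smaller blue block at (404,272) as the scraper. It also shows four chips on the apron, the blank at (294,276) and the T-handle at (254,170). The fixture yaw is about 7.8°. Next I'll move above the fixture.

```bash
cat >> h.py <<'E'
def yaw(st): return np.degrees(np.arctan2(rot(st["tcp_rot"])[1,0],rot(st["tcp_rot"])[0,0]))
def plan(*targets):
    "targets (x,y,z,yawdeg): print shift cm and twist deg, and implied q6"
    st=bot.read_state(); 
    print("t%.1f"%st["time"],"tcp",np.round(st["tool_pos"],4),"yaw%.1f"%yaw(st),"w%.3f"%st["width"])
    for x,y,z,a in targets:
        q6=np.degrees(np.arctan2(y,x))+90-a
        tw=((np.degrees(np.arctan2(y,x))+90-a)-np.degrees(st["q"][5])) - 0
        tw=(yaw(st)-a+180)%360-180
        print((x,y,z,a),"->",np.round(totool((x,y,z),st),2),"twist",round(tw,1),"q6",round((q6+180)%360-180))
E
python3 - <<'E'
from h import *
plan((.36,-.30,.26,60),(.62,.0,.24,97.8))
exec(open("m1.py").read().split("u0=")[0])
# rails/tray : tray edges
z=P[...,2]
m=np.zeros(z.shape,bool); m[225:290,140:205]=1
dark=m&(im.max(-1)<95); v,u=np.nonzero(dark); w=ray(C,np.c_[u,v],.012)[:,:2]*1000
print("tray",cv2.minAreaRect(w.astype(np.float32)),len(v))
g=m&(z>.008)&(z<.03); v,u=np.nonzero(g); print("trayz",cv2.minAreaRect((P[v,u,:2]*1000).astype(np.float32)),len(v))
E
```

```text
t0.1 tcp [ 0.245  -0.6282  0.2301] yaw21.3 w1.001
(0.36, -0.3, 0.26, 60) -> [ 22.64 -26.41  -2.94] twist -38.7 q6 -10
(0.62, 0.0, 0.24, 97.8) -> [ 57.76 -44.91  -0.9 ] twist -76.5 q6 -8
tray ((474.1410217285156, 279.7481689453125), (94.71672821044922, 119.15753936767578), 75.87348937988281) 257
trayz ((466.2851867675781, 254.21646118164062), (153.7237548828125, 119.81195068359375), 75.90695190429688) 257
```

Emit:
{"op": "step_arm", "data": {
  "motion": [
    [4,4.5,-5.2,-0.6,-8],
    [4,9,-10.5,-1.2,-16],
    [4,13.5,-15.8,-1.8,-24],
    [4,18,-21,-2.4,-32],
    [4,22.6,-26.4,-2.9,-39],
    [4,27,-28.7,-2.7,-46],
    [4,31.5,-31,-2.4,-53],
    [4,36,-33.4,-2.1,-60],
    [4,40.5,-35.8,-1.8,-68],
    [4,45,-38.2,-1.5,-76],
    [4,49.5,-40.5,-1.2,-76.5],
    [4,54,-43,-1,-76.5],
    [4,57.8,-45,-0.9,-76.5],
    [4,57.8,-45,-0.9,-76.5],
    [4,57.8,-45,-0.9,-76.5],
    [4,57.8,-45,-0.9,-76.5]
  ],
  "force": 60
}}

```text
time: 1.7
tool_pos: [0.6223, 0.0047, 0.2389]
tcp_rot: [-2.059, -2.371, -0.002]
wrist_force: [-0.4, 0.7, -0.6]
width: 0.465
grip_force: 0.0
```

Run:
```python
from h import *
plan()
im,d,C=shot("wrist"); save("w1",im); np.save("w1.npy",d)
P=cloud(C,d); hsv=cv2.cvtColor(im,cv2.COLOR_RGB2HSV); H,S,V=hsv[...,0],hsv[...,1],hsv[...,2]
def comps(m,name,zt,amin):
    n,l,s,c=cv2.connectedComponentsWithStats(m.astype(np.uint8))
    for i in range(1,n):
        if s[i,4]<amin: continue
        v,u=np.nonzero(l==i); w=ray(C,np.c_[u,v],zt)[:,:2]*1000
        r=cv2.minAreaRect(w.astype(np.float32)); print(name,c[i].round(),s[i,4],np.round(r[0],1),np.round(r[1],1),round(r[2],1),"z",np.round(np.median(P[v,u],0),3))
comps(((H<8)|(H>172))&(S>140)&(V>80),"red",.099,60)
comps((H>18)&(H<42)&(S>60)&(V>80),"yel",.036,20)
```

```text
t1.7 tcp [0.6223 0.0047 0.2389] yaw98.1 w0.465
red [349. 137.] 777 [676.5  68.9] [10.8 66.9] 7.9 z [0.676 0.074 0.097]
red [461. 318.] 355 [837.8 -99.9] [16.6 38.2] 61.1 z [ 0.786 -0.06   0.163]
yel [259. 114.] 482 [587.3  80.3] [22.1 23.2] 7.5 z [0.588 0.08  0.044]
yel [259. 159.] 381 [593.5  31.9] [22.7 20.4] 8.1 z [0.594 0.033 0.045]
yel [125. 189.] 971 [441.4 -24.8] [69.9 22.1] 72.6 z [ 0.431 -0.031  0.015]
yel [494. 215.] 1161 [883.3   4.1] [64.6 64.5] 8.1 z [0.895 0.003 0.017]
yel [241. 226.] 96 [581.3 -51.5] [10.5 15.3] 19.6 z [ 0.581 -0.052  0.033]
yel [276. 244.] 73 [626.7 -68.4] [12.6 10.6] 36.5 z [ 0.627 -0.069  0.035]
yel [294. 256.] 63 [651.3 -82.1] [10.7 11.9] 45.0 z [ 0.652 -0.083  0.034]
yel [248. 261.] 64 [595.4 -96.3] [14.7  8.8] 81.7 z [ 0.595 -0.098  0.035]
```

View pics/w1.png

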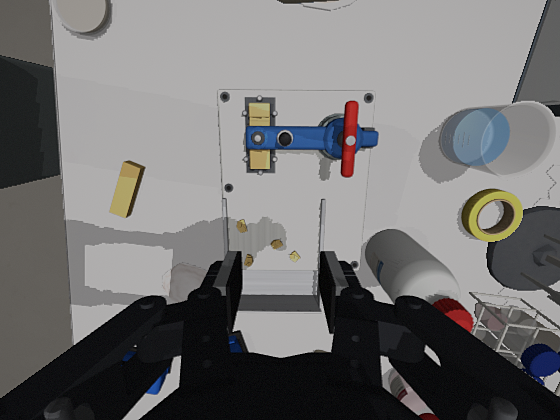

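The wrist view shows the handle at (349,137), the coupon at (259,137), four chips at (241,226), (276,244), (294,256) and (248,261), and the rails at u≈226 and 322. Next I go to the handle.

Run:
```python
from h import *
plan((.6775,.0695,.15,97.9),(.6775,.0695,.079,97.9))
d=np.load("w1.npy");im=cv2.imread("pics/w1.png");C=cam("wrist")
# rails & trough corners by hand pixels
print(np.round(ray(C,[[223,200],[229,248],[321,200],[322,248]],.037)*1000)[:,:2])
print(np.round(ray(C,[[218,91],[374,91]],.03)*1000)[:,:2])
```

```text
t1.8 tcp [0.6208 0.0026 0.239 ] yaw98.0 w0.465
(0.6775, 0.0695, 0.15, 97.9) -> [5.83 6.56 8.89] twist 0.1 q6 -2
(0.6775, 0.0695, 0.079, 97.9) -> [ 5.82  6.57 15.99] twist 0.1 q6 -2
[[555. -24.]
 [568. -85.]
 [670.  -8.]
 [682. -68.]]
[[538.  96.]
 [707. 119.]]
```

Emit:
{"op": "step_arm", "data": {
  "motion": [
    [4,2.9,3.3,4.5,0],
    [4,5.8,6.6,8.9,0],
    [4,5.8,6.6,8.9,0],
    [4,5.8,6.6,8.9,0],
    [4,5.8,6.6,8.9,0],
    [4,5.8,6.6,8.9,0]
  ]
}}

```text
time: 2.35
tool_pos: [0.678, 0.0654, 0.1529]
tcp_rot: [2.065, 2.365, 0.001]
wrist_force: [-0.4, 0.6, -0.3]
width: 0.466
grip_force: 0.0
```

Run:
```python
from h import *
plan((.6775,.0695,.079,97.9))
```

```text
t2.4 tcp [0.678  0.0654 0.1529] yaw97.7 w0.466
(0.6775, 0.0695, 0.079, 97.9) -> [ 0.42 -0.    7.39] twist -0.2 q6 -2
```

Emit:
{"op": "step_arm", "data": {
  "motion": [
    [4,0.2,0,4,0],
    [4,0.2,0,7.1,0],
    [4,0.2,0,7.1,0],
    [4,0.2,0,7.1,0],
    [0,0.2,0,7.1,0],
    [0,0.2,0,7.1,0],
    [0,0.2,0,7.1,0],
    [0,0.2,0,7.1,0],
    [0,0.2,0,7.1,0],
    [0,0.2,0,7.1,0],
    [0,0.2,0,7.1,0]
  ]
}}

```text
time: 3.45
tool_pos: [0.6786, 0.0685, 0.0838]
tcp_rot: [2.064, 2.366, 0.002]
wrist_force: [-4.3, -0.5, 6.4]
width: 0.124
grip_force: 60.0
```

Run:
```python
from h import *
plan()
s=bot.read_state();print(s["torque"],s["wrist_force"],s["grip_force"])
```

```text
t3.5 tcp [0.6786 0.0685 0.0838] yaw97.8 w0.124
[-0.18572583  0.63518608 -0.08987091] [-4.27113376 -0.45010264  6.40497225] 59.98830623924732
```

Emit:
{"op": "step_arm", "data": {
  "motion": [
    [0,0,0,-0.3,4],
    [0,0,0,-0.3,8],
    [0,0,0,-0.3,12],
    [0,0,0,-0.3,12],
    [0,0,0,-0.3,12]
  ]
}}

```text
time: 3.95
tool_pos: [0.6784, 0.0691, 0.0839]
tcp_rot: [2.295, 2.143, 0.002]
wrist_force: [2.9, 2.3, -4.1]
width: 0.121
grip_force: 84.3
```

Run:
```python
from h import *
plan()
s=bot.read_state();print(s["torque"],s["wrist_force"],s["grip_force"])
```

```text
t4.0 tcp [0.6784 0.0691 0.0839] yaw86.1 w0.121
[ 0.1838193  -0.49404066  1.88697486] [ 2.86320741  2.26736743 -4.13030392] 84.30716418894008
```

Emit:
{"op": "step_arm", "data": {
  "motion": [
    [0,0,0,0.1,-8],
    [0,0,0,0.1,-16],
    [0,0,0,0.1,-24],
    [0,0,0,0.1,-32],
    [0,0,0,0.1,-32],
    [0,0,0,0.1,-32]
  ]
}}

```text
time: 4.55
tool_pos: [0.6788, 0.0685, 0.0838]
tcp_rot: [1.627, 2.685, 0.003]
wrist_force: [2.0, -0.9, 1.4]
width: 0.123
grip_force: 60.7
```

Run:
```python
from h import *
plan()
s=bot.read_state();print(s["torque"],s["wrist_force"],s["grip_force"])
```

```text
t4.5 tcp [0.6788 0.0685 0.0838] yaw117.6 w0.123
[-0.0238411  -0.40167444  0.02440009] [ 1.9765415  -0.87029357  1.41486155] 60.6663329154253
```

The handle gives anticlockwise and is blocked clockwise, so I continue anticlockwise.

Emit:
{"op": "step_arm", "data": {
  "motion": [
    [0,0,0,0,-8],
    [0,0,0,0,-16],
    [0,0,0,0,-24],
    [0,0,0,0,-32],
    [0,0,0,0,-40],
    [0,0,0,0,-48],
    [0,0,0,0,-56],
    [0,0,0,0,-64],
    [0,0,0,0,-72],
    [0,0,0,0,-80],
    [0,0,0,0,-88],
    [0,0,0,0,-96],
    [0,0,0,0,-104],
    [0,0,0,0,-110],
    [0,0,0,0,-110],
    [0,0,0,0,-110]
  ]
}}

```text
time: 6.15
tool_pos: [0.6789, 0.0702, 0.0838]
tcp_rot: [-1.266, 2.871, 0.001]
wrist_force: [3.7, 4.5, 1.6]
width: 0.119
grip_force: 60.6
```

Run:
```python
from h import *
plan()
s=bot.read_state();print(s["torque"],s["wrist_force"],s["grip_force"],np.degrees(s["q"]))
```

```text
t6.2 tcp [0.6789 0.0702 0.0838] yaw-132.4 w0.119
[ 0.69690574 -0.43774748  0.12514041] [3.672641   4.54531568 1.6285328 ] 60.62711376696825 [   3.75257788   22.56523251   98.47149275    0.14645548   58.76665188
 -133.89723827]
```

Emit:
{"op": "step_arm", "data": {
  "motion": [
    [4,0,0,0,0],
    [4,0,0,0,0],
    [4,0,0,0,0],
    [4,0,0,-4,0],
    [4,0,0,-4,8],
    [4,0,0,-4,16],
    [4,0,0,-4,24],
    [4,0,0,-4,32],
    [4,0,0,-4,40],
    [4,0,0,-4,48],
    [4,0,0,-4,56],
    [4,0,0,-4,64],
    [4,0,0,-4,72],
    [4,0,0,-4,80],
    [4,0,0,-4,88],
    [4,0,0,-4,96],
    [4,0,0,-4,104],
    [4,0,0,-4,112],
    [4,0,0,-4,120],
    [4,0,0,-4,128]
  ]
}}

```text
time: 8.15
tool_pos: [0.677, 0.0684, 0.122]
tcp_rot: [-2.031, -2.395, 0.001]
wrist_force: [-0.3, -0.1, 1.0]
width: 0.468
grip_force: 0.0
```

Emit:
{"op": "step_arm", "data": {
  "motion": [
    [4,0,0,0,8],
    [4,0,0,0,16],
    [4,0,0,0,24],
    [4,0,0,0,32],
    [4,0,0,0,40],
    [4,0,0,0,48],
    [4,0,0,0,52],
    [4,0,0,0,52],
    [4,0,0,0,52],
    [4,0,0,0,52]
  ]
}}

```text
time: 9.15
tool_pos: [0.6773, 0.0687, 0.1222]
tcp_rot: [-2.872, -1.274, 0.001]
wrist_force: [-0.3, 0.7, -0.5]
width: 0.468
grip_force: 0.0
```

Run:
```python
from h import *
plan((.6785,.069,.083,47.6))
im,d,C=shot("wrist"); P=cloud(C,d); hsv=cv2.cvtColor(im,cv2.COLOR_RGB2HSV); H,S,V=hsv[...,0],hsv[...,1],hsv[...,2]
m=((H<8)|(H>172))&(S>140)&(V>80)&(abs(P[...,0]-.68)<.06)&(abs(P[...,1]-.07)<.06)
v,u=np.nonzero(m); w=ray(C,np.c_[u,v],.099)[:,:2]*1000
print(cv2.minAreaRect(w.astype(np.float32)),np.median(P[m],0),np.percentile(P[m][:,2],[10,50,90]))
```

```text
t9.2 tcp [0.6773 0.0687 0.1222] yaw47.9 w0.468
(0.6785, 0.069, 0.083, 47.6) -> [0.11 0.07 3.92] twist 0.3 q6 48
((679.2675170898438, 70.56259155273438), (67.54170227050781, 11.21890926361084), 48.41484451293945) [0.68304515 0.07450124 0.0972706 ] [0.09566218 0.0972706  0.09828667]
```

Emit:
{"op": "step_arm", "data": {
  "motion": [
    [4,0.1,0.1,3.9,0],
    [4,0.1,0.1,3.9,0],
    [0,0.1,0.1,3.9,0],
    [0,0.1,0.1,3.9,0],
    [0,0.1,0.1,3.9,0],
    [0,0.1,0.1,3.9,0],
    [0,0.1,0.1,3.9,-8],
    [0,0.1,0.1,3.9,-16],
    [0,0.1,0.1,3.9,-24],
    [0,0.1,0.1,3.9,-32],
    [0,0.1,0.1,3.9,-40],
    [0,0.1,0.1,3.9,-44],
    [0,0.1,0.1,3.9,-44],
    [4,0.1,0.1,3.9,-44],
    [4,0.1,0.1,3.9,-44],
    [4,0.1,0.1,3.9,-44],
    [4,0.1,0.1,0,-44],
    [4,0.1,0.1,-1,-44]
  ]
}}

```text
time: 11.0
tool_pos: [0.6818, 0.0687, 0.1364]
tcp_rot: [2.183, 2.252, 0.008]
wrist_force: [0.5, 0.5, 0.4]
width: 0.468
grip_force: 0.0
```

Run:
```python
from h import *
st=bot.read_state(); print(st["grip_force"])
im,d,C=shot("wrist"); P=cloud(C,d); hsv=cv2.cvtColor(im,cv2.COLOR_RGB2HSV); H,S,V=hsv[...,0],hsv[...,1],hsv[...,2]
m=((H<8)|(H>172))&(S>140)&(V>80)&(abs(P[...,0]-.68)<.06)&(abs(P[...,1]-.07)<.06)
v,u=np.nonzero(m); w=ray(C,np.c_[u,v],.099)[:,:2]*1000
print(cv2.minAreaRect(w.astype(np.float32)),len(v))
# post: pale/dark disk on arm
a=np.radians(7.9); ex=np.array([np.cos(a),np.sin(a),0]); stud=np.array([.6785,.0697,0])
post=stud-.06*ex; print("post",post)
plan((post[0],post[1],.16,187.9),(post[0],post[1],.075,187.9))
uv=proj(C,[post+[0,0,.095]])[0].astype(int); print(uv); save("w2",im)
```

```text
0.0
((677.7820434570312, 71.34677124023438), (10.742469787597656, 66.7239990234375), 1.9738649129867554) 1497
post [0.61906943 0.06145333 0.        ]
t11.1 tcp [0.6826 0.0688 0.1377] yaw91.8 w0.469
(np.float64(0.6190694322057014), np.float64(0.0614533272377712), 0.16, 187.9) -> [-0.54 -6.35 -2.29] twist -96.1 q6 -92
(np.float64(0.6190694322057014), np.float64(0.0614533272377712), 0.075, 187.9) -> [-0.54 -6.43  6.21] twist -96.1 q6 -92
[184 243]
```

View pics/w2.png

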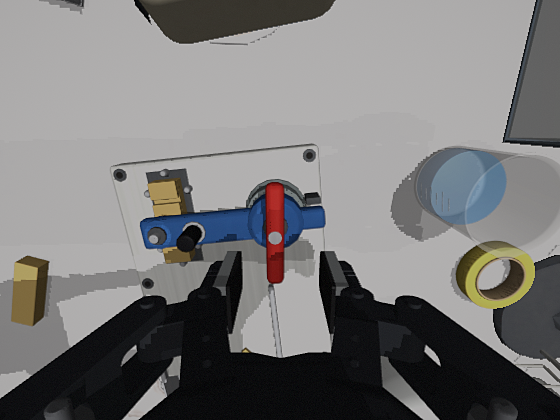

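The handle has turned about 174°, and the arm and post are visible at (189,237). Next I twist and grip the post.

Emit:
{"op": "step_arm", "data": {
  "motion": [
    [4,0,-3,-2.3,-8],
    [4,-0.5,-6.3,-2.3,-16],
    [4,-0.5,-6.3,-2.3,-24],
    [4,-0.5,-6.3,-2.3,-32],
    [4,-0.5,-6.3,-2.3,-40],
    [4,-0.5,-6.3,-2.3,-48],
    [4,-0.5,-6.3,-2.3,-56],
    [4,-0.5,-6.3,-2.3,-64],
    [4,-0.5,-6.3,-2.3,-72],
    [4,-0.5,-6.3,-2.3,-80],
    [4,-0.5,-6.3,-2.3,-88],
    [4,-0.5,-6.3,-2.3,-96],
    [4,-0.5,-6.3,-2.3,-96],
    [4,-0.5,-6.3,-2.3,-96],
    [4,-0.5,-6.3,-2.3,-96]
  ]
}}

```text
time: 12.55
tool_pos: [0.6161, 0.0618, 0.155]
tcp_rot: [0.21, -3.134, 0.0]
wrist_force: [0.1, -0.1, -0.2]
width: 0.469
grip_force: 0.0
```

Run:
```python
from h import *
plan((.619,.0615,.079,187.9))
```

```text
t12.6 tcp [0.6161 0.0618 0.155 ] yaw-172.3 w0.469
(0.619, 0.0615, 0.079, 187.9) -> [-0.29 -0.07  7.6 ] twist -0.2 q6 -92
```

Emit:
{"op": "step_arm", "data": {
  "motion": [
    [4,-0.3,0,4,0],
    [4,-0.3,0,7.6,0],
    [4,-0.3,0,7.6,0],
    [4,-0.3,0,7.6,0],
    [0,-0.3,0,7.6,0],
    [0,-0.3,0,7.6,0],
    [0,-0.3,0,7.6,0],
    [0,-0.3,0,7.6,0]
  ],
  "force": 50
}}

```text
time: 13.35
tool_pos: [0.6206, 0.0621, 0.0814]
tcp_rot: [-0.213, 3.131, -0.001]
wrist_force: [0.0, -0.9, 4.2]
width: 0.121
grip_force: 48.8
```

Emit:
{"op": "step_arm", "data": {
  "motion": [
    [0,-0.06,0.84,0,8],
    [0,-0.23,1.65,0,16],
    [0,-0.52,2.44,0,24],
    [0,-0.91,3.18,0,32],
    [0,-1.4,3.86,0,40],
    [0,-1.99,4.46,0,48],
    [0,-2.64,4.97,0,56],
    [0,-3.37,5.39,0,64],
    [0,-4.15,5.71,0,72],
    [0,-4.96,5.91,0,80],
    [0,-4.96,5.91,0,80],
    [0,-4.96,5.91,0,80],
    [4,-4.96,5.91,0,80],
    [4,-4.96,5.91,0,80],
    [4,-4.96,5.91,0,80],
    [4,-4.96,5.91,-4,80],
    [4,-4.96,5.91,-8,80]
  ]
}}

```text
time: 15.05
tool_pos: [0.658, 0.1276, 0.1574]
tcp_rot: [-1.848, -2.535, 0.006]
wrist_force: [1.2, 0.1, 0.4]
width: 0.466
grip_force: 0.0
```

Run:
```python
from h import *
a=np.radians(7.9); Rf=np.array([[np.cos(a),-np.sin(a)],[np.sin(a),np.cos(a)]]); stud=np.array([.6785,.0697])
nest=stud+Rf@[-.0875,0]; print("nest",nest)
plan((*nest,.14,97.9))
```

```text
nest [0.59183042 0.0576736 ]
t15.1 tcp [0.658  0.1276 0.1574] yaw107.8 w0.466
(np.float64(0.5918304219666479), np.float64(0.057673602221749665), 0.14, 97.9) -> [-4.64 -8.43  1.78] twist 9.9 q6 -2
```

Emit:
{"op": "step_arm", "data": {
  "motion": [
    [5,-2.3,-4.2,0,5],
    [5,-4.6,-8.4,0,9.9],
    [5,-4.6,-8.4,0,9.9],
    [5,-4.6,-8.4,0,9.9],
    [5,-4.6,-8.4,0,9.9],
    [5,-4.6,-8.4,0,9.9]
  ]
}}

```text
time: 15.65
tool_pos: [0.5953, 0.0589, 0.1595]
tcp_rot: [2.062, 2.37, 0.001]
wrist_force: [0.2, -0.4, -0.8]
width: 0.587
grip_force: 0.0
```

Run:
```python
from h import *
im,d,C=shot("wrist"); save("w3",im); P=cloud(C,d); hsv=cv2.cvtColor(im,cv2.COLOR_RGB2HSV); H,S,V=hsv[...,0],hsv[...,1],hsv[...,2]
m=((H>15)&(H<42)&(S>60)&(V>50)&(abs(P[...,0]-.592)<.06)&(abs(P[...,1]-.058)<.06)&(P[...,2]>.042)).astype(np.uint8)
m=cv2.morphologyEx(m,cv2.MORPH_CLOSE,np.ones((9,9)))
v,u=np.nonzero(m); w=ray(C,np.c_[u,v],.046)[:,:2]*1000
r=cv2.minAreaRect(w.astype(np.float32));print(r,len(v))
plan((r[0][0]/1000,r[0][1]/1000,.034,97.9))
```

```text
((591.07666015625, 58.12725067138672), (21.72764778137207, 69.74321746826172), 7.959022045135498) 1875
t15.7 tcp [0.5952 0.0589 0.1594] yaw98.0 w0.588
(0.59107666015625, 0.058127250671386715, 0.034, 97.9) -> [-0.02 -0.43 12.54] twist 0.1 q6 -2
```

View pics/w3.png

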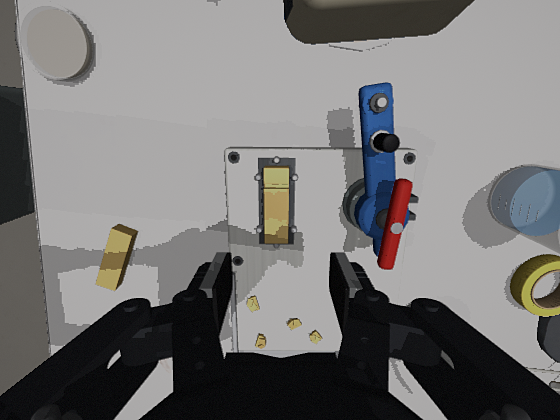

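Emit:
{"op": "step_arm", "data": {
  "motion": [
    [5,0,-0.4,5,0],
    [5,0,-0.4,9.5,0],
    [5,0,-0.4,9.5,0],
    [5,0,-0.4,9.5,0],
    [5,0,-0.4,9.5,0]
  ]
}}

```text
time: 16.2
tool_pos: [0.5928, 0.058, 0.0668]
tcp_rot: [2.061, 2.368, 0.005]
wrist_force: [0.3, 0.7, 0.2]
width: 0.584
grip_force: 0.0
```

Run:
```python
from h import *
plan((.5911,.0581,.034,97.9))
```

```text
t16.2 tcp [0.5928 0.058  0.0668] yaw97.9 w0.584
(0.5911, 0.0581, 0.034, 97.9) -> [ 0.04 -0.18  3.28] twist 0.0 q6 -2
```

Emit:
{"op": "step_arm", "data": {
  "motion": [
    [5,0,-0.1,3.2,0],
    [5,0,-0.1,3.2,0],
    [5,0,-0.1,3.2,0],
    [0,0,-0.1,3.2,0],
    [0,0,-0.1,3.2,0],
    [0,0,-0.1,3.2,0],
    [0,0,-0.1,3.2,0],
    [0,0,-0.1,3.2,0]
  ],
  "force": 50
}}

```text
time: 17.0
tool_pos: [0.5911, 0.0575, 0.0346]
tcp_rot: [2.061, 2.367, 0.004]
wrist_force: [-1.2, 0.7, 6.3]
width: 0.242
grip_force: 50.7
```

Emit:
{"op": "step_arm", "data": {
  "motion": [
    [0,0,0,-3,0],
    [0,0,0,-7,0],
    [0,0,0,-11,0]
  ]
}}

```text
time: 17.3
tool_pos: [0.5882, 0.0573, 0.1426]
tcp_rot: [-2.062, -2.368, 0.003]
wrist_force: [0.9, -0.7, -2.8]
width: 0.238
grip_force: 52.4
```

Run:
```python
from h import *
# tray: 120 side along -14.1 (or 165.9); grip tool y across; coupon long along tray x (yaw -14.1/165.9) 
plan((.474,.280,.12,97.9),(.474,.280,.12,75.9),(.474,.280,.12,165.9))
print(bot.read_state()["grip_force"])
```

```text
t17.3 tcp [0.5882 0.0573 0.1426] yaw97.9 w0.238
(0.474, 0.28, 0.12, 97.9) -> [23.63 -8.24  2.29] twist 0.0 q6 23
(0.474, 0.28, 0.12, 75.9) -> [23.63 -8.24  2.29] twist 22.0 q6 45
(0.474, 0.28, 0.12, 165.9) -> [23.63 -8.24  2.29] twist -68.0 q6 -45
52.39506036043167
```

Emit:
{"op": "step_arm", "data": {
  "motion": [
    [0,4.7,-1.6,0,6],
    [0,9.4,-3.3,0,12],
    [0,14.2,-4.9,0,18],
    [0,18.9,-6.6,0,22],
    [0,23.6,-8.2,0,22],
    [0,23.6,-8.2,0,22],
    [0,23.6,-8.2,0,22],
    [0,23.6,-8.2,0,22]
  ]
}}

```text
time: 18.1
tool_pos: [0.4757, 0.2792, 0.1421]
tcp_rot: [2.477, 1.932, -0.001]
wrist_force: [-0.1, -0.3, -1.9]
width: 0.238
grip_force: 52.5
```

Run:
```python
from h import *
im,d,C=shot("wrist"); save("w4",im); P=cloud(C,d)
plan((.474,.280,.008,75.9))
print(np.round(proj(C,[[.474,.28,.016]])))
```

```text
t18.1 tcp [0.476  0.2788 0.1422] yaw75.8 w0.236
(0.474, 0.28, 0.008, 75.9) -> [ 0.07 -0.23 13.42] twist -0.1 q6 45
[[279. 202.]]
```

View pics/w4.png

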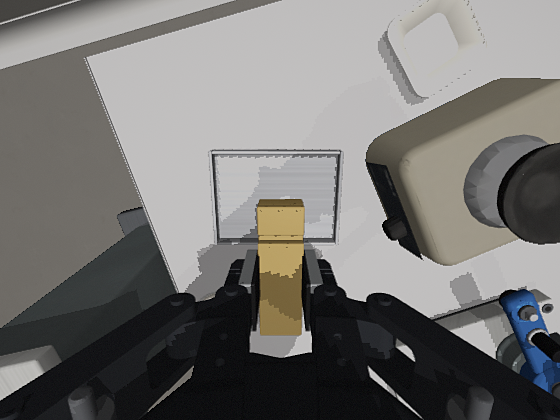

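The tray rim shows at (210,151)–(338,243), centre about (277,194). I refine with a ray cast.

Run:
```python
from h import *
C=cam("wrist")
w=ray(C,[[210,151],[342,151],[338,242],[216,243]],.016); c=w.mean(0); print(w.round(3),c)
plan((c[0],c[1],.06,75.9),(c[0],c[1],.01,75.9))
```

```text
[[0.427 0.339 0.016]
 [0.54  0.311 0.016]
 [0.52  0.227 0.016]
 [0.406 0.255 0.016]] [0.47316055 0.28293492 0.016     ]
t18.1 tcp [0.476  0.2788 0.1422] yaw75.8 w0.236
(np.float64(0.4731605481056408), np.float64(0.28293491776619534), 0.06, 75.9) -> [ 0.33 -0.38  8.22] twist -0.1 q6 45
(np.float64(0.4731605481056408), np.float64(0.28293491776619534), 0.01, 75.9) -> [ 0.33 -0.38 13.22] twist -0.1 q6 45
```

Emit:
{"op": "step_arm", "data": {
  "motion": [
    [0,0.3,-0.3,5,0],
    [0,0.3,-0.3,10,0],
    [0,0.3,-0.3,13.2,0],
    [0,0.3,-0.3,13.3,0],
    [0,0.3,-0.3,13.3,0],
    [4.5,0.3,-0.3,13.3,0],
    [4.5,0.3,-0.3,13.3,0],
    [4.5,0.3,-0.3,13.3,0],
    [4.5,0.3,-0.3,10,0],
    [4.5,0.3,-0.3,5,0],
    [4.5,0.3,-0.3,-2,0],
    [4.5,0.3,-0.3,-4,0]
  ]
}}

```text
time: 19.35
tool_pos: [0.4743, 0.284, 0.1863]
tcp_rot: [2.476, 1.932, 0.006]
wrist_force: [1.3, -0.2, -0.1]
width: 0.531
grip_force: 0.0
```

Run:
```python
from h import *
im,d,C=shot("wrist"); P=cloud(C,d); hsv=cv2.cvtColor(im,cv2.COLOR_RGB2HSV); H,S,V=hsv[...,0],hsv[...,1],hsv[...,2]
m=((H>15)&(H<42)&(S>90)&(V>50)&(abs(P[...,0]-.473)<.08)&(abs(P[...,1]-.28)<.08))
v,u=np.nonzero(m); w=ray(C,np.c_[u,v],.019)[:,:2]*1000
print(cv2.minAreaRect(w.astype(np.float32)),len(v),P[m][:,2].max())
plan((.36,0,.22,90),(.4505,-.2969,.2,-5.2))
```

```text
((512.281982421875, 123.0489273071289), (49.88961410522461, 400.08331298828125), 13.500812530517578) 995 0.32793231598317063
t19.4 tcp [0.478  0.2861 0.1939] yaw75.9 w0.526
(0.36, 0, 0.22, 90) -> [-30.59  -4.45  -2.98] twist -14.1 q6 0
(0.4505, -0.2969, 0.2, -5.2) -> [-57.21  11.53  -1.07] twist 81.1 q6 62
```

Emit:
{"op": "step_arm", "data": {
  "motion": [
    [6,-4.8,1,-1,8],
    [6,-9.6,1.9,-1,16],
    [6,-14.4,2.9,-1,24],
    [6,-19.2,3.8,-1,32],
    [6,-24,4.8,-1,40],
    [6,-28.8,5.8,-1,48],
    [6,-33.6,6.7,-1,56],
    [6,-38.4,7.7,-1,64],
    [6,-43.2,8.6,-1,72],
    [6,-48,9.6,-1,80],
    [6,-52.8,10.6,-1,81],
    [6,-57.2,11.5,-1,81],
    [6,-57.2,11.5,-1,81],
    [6,-57.2,11.5,-1,81],
    [6,-57.2,11.5,-1,81]
  ]
}}

```text
time: 20.9
tool_pos: [0.4456, -0.2983, 0.1922]
tcp_rot: [-3.138, 0.139, 0.0]
wrist_force: [-0.5, -0.6, 0.8]
width: 0.702
grip_force: 0.0
```

Run:
```python
from h import *
im,d,C=shot("wrist"); save("w5",im); P=cloud(C,d); hsv=cv2.cvtColor(im,cv2.COLOR_RGB2HSV); H,S,V=hsv[...,0],hsv[...,1],hsv[...,2]
m=(H>100)&(H<130)&(S>100)&(V>40)&(P[...,2]>.041)&(P[...,2]<.05)
n,l,s,c=cv2.connectedComponentsWithStats(m.astype(np.uint8))
for i in range(1,n):
    if s[i,4]<300: continue
    v,u=np.nonzero(l==i); w=ray(C,np.c_[u,v],.046)[:,:2]*1000
    r=cv2.minAreaRect(w.astype(np.float32)); print(c[i],s[i,4],r)
plan((.4505,-.2969,.02,-5.2))
```

```text
[282.50890052 191.15183246] 2865 ((449.3530578613281, -301.3426513671875), (34.01900863647461, 85.73046875), 84.96143341064453)
t20.9 tcp [ 0.4457 -0.298   0.1923] yaw-5.0 w0.701
(0.4505, -0.2969, 0.02, -5.2) -> [ 0.47 -0.14 17.23] twist 0.2 q6 62
```

View pics/w5.png

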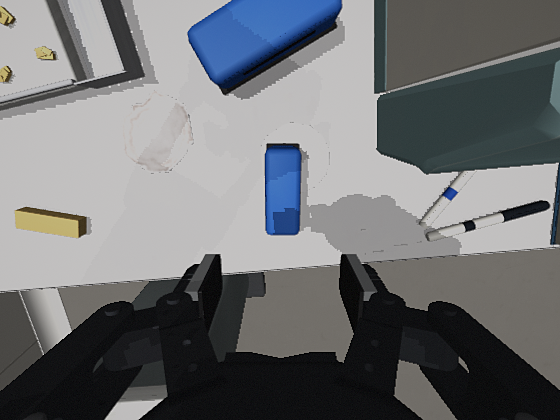

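The scraper is at (282,190). A clear ring, a glass or stain, sits beside its far end at (297,155), so I grip slightly on the near side.

Run:
```python
from h import *
plan((.438,-.2985,.06,-5.1),(.438,-.2985,.02,-5.1))
```

```text
t20.9 tcp [ 0.4457 -0.298   0.1923] yaw-5.0 w0.701
(0.438, -0.2985, 0.06, -5.1) -> [-0.76  0.13 13.23] twist 0.1 q6 61
(0.438, -0.2985, 0.02, -5.1) -> [-0.76  0.13 17.23] twist 0.1 q6 61
```

Emit:
{"op": "step_arm", "data": {
  "motion": [
    [5.2,-0.8,0.1,5,0],
    [5.2,-0.8,0.1,10,0],
    [5.2,-0.8,0.1,13,0],
    [5.2,-0.8,0.1,15,0],
    [5.2,-0.8,0.1,17,0],
    [5.2,-0.8,0.1,17.1,0],
    [5.2,-0.8,0.1,17.1,0],
    [0,-0.8,0.1,17.1,0],
    [0,-0.8,0.1,17.1,0],
    [0,-0.8,0.1,17.1,0],
    [0,-0.8,0.1,17.1,0],
    [0,-0.8,0.1,17.1,0]
  ],
  "force": 50
}}

```text
time: 22.15
tool_pos: [0.439, -0.3002, 0.0231]
tcp_rot: [3.137, -0.14, 0.004]
wrist_force: [-0.3, 2.5, 6.0]
width: 0.411
grip_force: 51.8
```

Run:
```python
from h import *
plan((.438,-.2985,.15,-5.1))
```

```text
t22.1 tcp [ 0.439  -0.3002  0.0231] yaw-5.1 w0.411
(0.438, -0.2985, 0.15, -5.1) -> [ -0.08  -0.15 -12.69] twist -0.0 q6 61
```

Emit:
{"op": "step_arm", "data": {
  "motion": [
    [0,0,0,-4,0],
    [0,0,0,-9,0],
    [0,0,0,-13.5,0]
  ]
}}

```text
time: 22.45
tool_pos: [0.437, -0.2993, 0.1576]
tcp_rot: [-3.138, 0.14, 0.001]
wrist_force: [1.0, -0.8, -2.2]
width: 0.408
grip_force: 50.7
```

Run:
```python
from h import *
plan((.603,-.0115,.16,7.9))
```

```text
t22.4 tcp [ 0.437  -0.2993  0.1576] yaw-5.1 w0.408
(0.603, -0.0115, 0.16, 7.9) -> [ 13.97 -30.14  -0.24] twist -13.0 q6 81
```

Emit:
{"op": "step_arm", "data": {
  "motion": [
    [0,2,-4.3,0,-3],
    [0,4,-8.6,0,-6],
    [0,6,-13,0,-9],
    [0,8,-17.3,0,-12],
    [0,10,-21.6,0,-13],
    [0,12,-26,0,-13],
    [0,14,-30.1,0,-13],
    [0,14,-30.1,0,-13],
    [0,14,-30.1,0,-13],
    [0,14,-30.1,0,-13]
  ]
}}

```text
time: 23.45
tool_pos: [0.6029, -0.0129, 0.1558]
tcp_rot: [3.134, 0.216, -0.002]
wrist_force: [-0.1, -0.2, -1.8]
width: 0.407
grip_force: 50.9
```

Run:
```python
from h import *
im,d,C=shot("wrist"); save("w6",im)
plan((.603,-.0115,.056,7.9),(.603,-.0115,.0525,7.9))
o=np.array([.6287,-.0079]);a=np.radians(7.9); Rf=np.array([[np.cos(a),-np.sin(a)],[np.sin(a),np.cos(a)]])
for p in [(-72,-50),(42,-50),(-72,-100),(42,-100),(-62,18),(32,18)]:
    w=o+Rf@(np.array(p)/1000); print(p,np.round(proj(C,[[*w,.03]])))
```

```text
t23.5 tcp [ 0.6029 -0.0133  0.1559] yaw7.8 w0.411
(0.603, -0.0115, 0.056, 7.9) -> [ 0.04 -0.17  9.99] twist -0.1 q6 81
(0.603, -0.0115, 0.0525, 7.9) -> [ 0.04 -0.17 10.34] twist -0.1 q6 81
(-72, -50) [[330. 248.]]
(42, -50) [[336. 126.]]
(-72, -100) [[382. 248.]]
(42, -100) [[395. 126.]]
(-62, 18) [[259. 238.]]
(32, 18) [[257. 138.]]
```

View pics/w6.png

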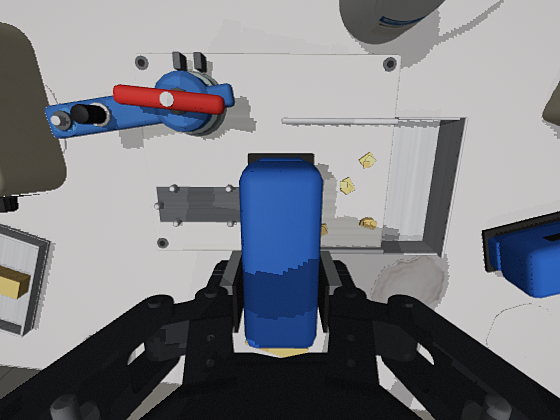

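The chips are clear of the landing strip, and the coupon is visible in the tray at (12,283). Next I lower the scraper.

Emit:
{"op": "step_arm", "data": {
  "motion": [
    [0,0,-0.2,4,0],
    [0,0,-0.2,8,0],
    [0,0,-0.2,9.6,0],
    [0,0,-0.2,10.2,0],
    [0,0,-0.2,10.2,0],
    [0,0,-0.2,10.2,0]
  ]
}}

```text
time: 24.1
tool_pos: [0.6047, -0.0109, 0.0557]
tcp_rot: [3.134, 0.215, 0.004]
wrist_force: [1.0, -0.3, -1.7]
width: 0.411
grip_force: 50.9
```

Run:
```python
from h import *
plan((.6029,-.0115,.0531,7.9),(.6174,-.1155,.0531,7.9))
```

```text
t24.1 tcp [ 0.6047 -0.0109  0.0557] yaw7.8 w0.411
(0.6029, -0.0115, 0.0531, 7.9) -> [-0.18  0.03  0.26] twist -0.1 q6 81
(0.6174, -0.1155, 0.0531, 7.9) -> [-0.17 10.53  0.27] twist -0.1 q6 72
```

Emit:
{"op": "step_arm", "data": {
  "motion": [
    [0,-0.1,0,0.4,0],
    [0,-0.1,0,0.5,0],
    [0,-0.1,0,0.5,0],
    [0,-0.1,1,0.5,0],
    [0,-0.1,2,0.5,0],
    [0,-0.1,3,0.5,0],
    [0,-0.1,4,0.5,0],
    [0,-0.1,5,0.5,0],
    [0,-0.1,6,0.5,0]
  ]
}}

```text
time: 25.0
tool_pos: [0.6141, -0.0689, 0.0531]
tcp_rot: [-3.133, -0.215, -0.01]
wrist_force: [-0.1, 6.6, 10.0]
width: 0.409
grip_force: 52.4
```

Emit:
{"op": "step_arm", "data": {
  "motion": [
    [0,0,1,0,0],
    [0,0,2,0,0],
    [0,0,3,0,0],
    [0,0,4,0,0],
    [0,0,4.7,0,0],
    [0,0,4.7,0,0],
    [0,0,4.7,0,0]
  ]
}}

```text
time: 25.7
tool_pos: [0.6203, -0.1168, 0.053]
tcp_rot: [3.133, 0.215, 0.01]
wrist_force: [-0.5, 1.2, 10.7]
width: 0.413
grip_force: 52.3
```

Run:
```python
from h import *
plan((.6174,-.1155,.0531,7.9))
im,d,C=shot("top"); save("t2",cv2.resize(im[145:305,220:430],None,fx=3.7,fy=3.7,interpolation=cv2.INTER_CUBIC))
im,d,C=shot("wrist"); save("w7",im)
```

```text
t25.7 tcp [ 0.6203 -0.1168  0.053 ] yaw7.9 w0.413
(0.6174, -0.1155, 0.0531, 7.9) -> [-0.27 -0.17 -0.01] twist -0.0 q6 72
```

View pics/w7.png

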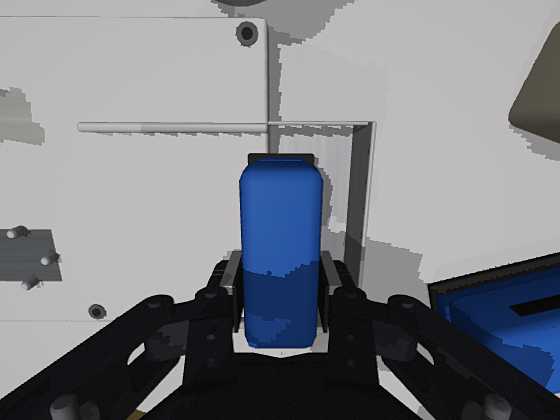

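The apron looks empty. I lift the scraper and look at the trough on the way back.

Emit:
{"op": "step_arm", "data": {
  "motion": [
    [0,0,0,-4,0],
    [0,0,0,-8,0],
    [0,0,0,-12,0],
    [0,-2,1,-14,0],
    [0,-7,2,-15,0],
    [0,-12,3,-15,0],
    [0,-12,3,-15,0]
  ]
}}

```text
time: 26.5
tool_pos: [0.4972, -0.1633, 0.1989]
tcp_rot: [-3.134, -0.213, 0.006]
wrist_force: [0.1, -0.4, -2.3]
width: 0.415
grip_force: 51.0
```

Run:
```python
from h import *
plan((.439,-.300,.15,-5.1))
im,d,C=shot("wrist"); save("w8",im); P=cloud(C,d); hsv=cv2.cvtColor(im,cv2.COLOR_RGB2HSV); H,S,V=hsv[...,0],hsv[...,1],hsv[...,2]
m=((H>15)&(H<42)&(S>70)&(V>60)).astype(np.uint8)
n,l,s,c=cv2.connectedComponentsWithStats(m)
for i in range(1,n):
    if 10<s[i,4]<1500:
        v,u=np.nonzero(l==i); print(c[i].round(),s[i,4],np.median(P[v,u],0).round(3))
```

```text
t26.5 tcp [ 0.4972 -0.1633  0.1989] yaw7.8 w0.415
(0.439, -0.3, 0.15, -5.1) -> [-7.59 12.75  4.92] twist 12.9 q6 61
[254.  25.] 64 [ 0.652 -0.118  0.014]
[270.  52.] 147 [ 0.632 -0.135  0.011]
[274.  84.] 128 [ 0.603 -0.142  0.011]
[272.  95.] 146 [ 0.592 -0.143  0.009]
[161. 227.] 1361 [ 0.433 -0.033  0.015]
```

View pics/w8.png

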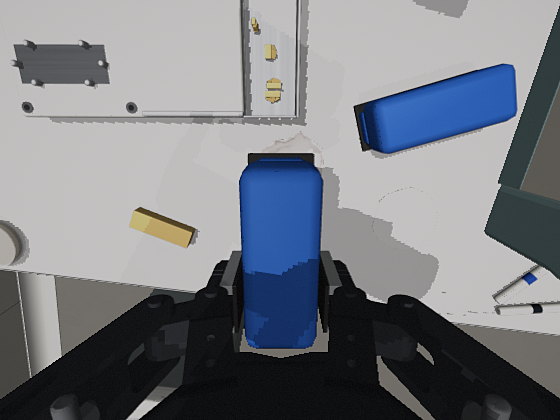

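All four chips, (254,25), (270,52), (274,84) and (272,95), lie in the trough at z≈0.01. Next I put the scraper back.

Emit:
{"op": "step_arm", "data": {
  "motion": [
    [0,-2.5,4.2,2,6],
    [0,-5,8.5,4,12],
    [0,-7.6,12.7,4.9,12.9],
    [0,-7.6,12.7,4.9,12.9],
    [0,-7.6,12.7,4.9,12.9],
    [0,-7.6,12.7,10,12.9],
    [0,-7.6,12.7,14,12.9],
    [0,-7.6,12.7,15.5,12.9],
    [0,-7.6,12.7,15.5,12.9],
    [0,-7.6,12.7,15.5,12.9]
  ]
}}

```text
time: 27.55
tool_pos: [0.4465, -0.2989, 0.0457]
tcp_rot: [3.138, -0.135, 0.003]
wrist_force: [0.2, 0.1, -1.3]
width: 0.409
grip_force: 51.1
```

Run:
```python
from h import *
plan((.439,-.300,.0231,-5.1))
```

```text
t27.6 tcp [ 0.4465 -0.2989  0.0457] yaw-4.9 w0.409
(0.439, -0.3, 0.0231, -5.1) -> [-0.74  0.17  2.26] twist 0.2 q6 61
```

Emit:
{"op": "step_arm", "data": {
  "motion": [
    [0,-0.7,0.1,1.5,0],
    [0,-0.7,0.1,2.1,0],
    [0,-0.7,0.1,2.2,0],
    [0,-0.7,0.1,2.2,0],
    [5.2,-0.7,0.1,2.2,0],
    [5.2,-0.7,0.1,2.2,0],
    [5.2,-0.7,0.1,2.2,0],
    [5.2,-0.7,0.1,-2,0],
    [5.2,-0.7,0.1,-7,0],
    [5.2,-0.7,0.1,-12,0],
    [5.2,-0.7,0.1,-15,0]
  ]
}}

```text
time: 28.65
tool_pos: [0.4393, -0.3004, 0.1992]
tcp_rot: [3.135, -0.137, 0.008]
wrist_force: [-0.3, -0.8, 0.0]
width: 0.613
grip_force: 0.0
```

Run:
```python
from h import *
plan((.433,-.032,.2,74))
im,d,C=shot("wrist"); P=cloud(C,d); hsv=cv2.cvtColor(im,cv2.COLOR_RGB2HSV); H,S,V=hsv[...,0],hsv[...,1],hsv[...,2]
m=(H>100)&(H<130)&(S>100)&(V>40)&(P[...,2]>.041)&(P[...,2]<.05)
v,u=np.nonzero(m); print(cv2.minAreaRect((P[m][:,:2]*1000).astype(np.float32)),len(v),np.percentile(P[m][:,2],[5,50,95]))
```

```text
t28.6 tcp [ 0.4393 -0.3004  0.1992] yaw-5.0 w0.613
(0.433, -0.032, 0.2, 74) -> [ -2.96 -26.68  -0.18] twist -79.0 q6 12
((509.082763671875, -290.9853515625), (92.97911834716797, 204.40638732910156), 76.53771209716797) 2922 [0.04235631 0.04457307 0.04596677]
```

Scraper top is flat at 45 mm, so it stands upright. Next is the blank.

Emit:
{"op": "step_arm", "data": {
  "motion": [
    [5,-0.5,-4,0,-8],
    [5,-1,-8,0,-16],
    [5,-1.5,-12,0,-24],
    [5,-2,-16,0,-32],
    [5,-2.5,-20,0,-40],
    [5,-3,-24,0,-48],
    [5,-3,-26.7,0,-56],
    [5,-3,-26.7,0,-64],
    [5,-3,-26.7,0,-72],
    [5,-3,-26.7,0,-79],
    [5,-3,-26.7,0,-79],
    [5,-3,-26.7,0,-79],
    [5,-3,-26.7,0,-79]
  ]
}}

```text
time: 30.0
tool_pos: [0.431, -0.0306, 0.1942]
tcp_rot: [-2.511, -1.888, -0.0]
wrist_force: [-0.6, 0.0, 0.1]
width: 0.585
grip_force: 0.0
```

Run:
```python
from h import *
im,d,C=shot("wrist"); P=cloud(C,d); hsv=cv2.cvtColor(im,cv2.COLOR_RGB2HSV); H,S,V=hsv[...,0],hsv[...,1],hsv[...,2]
m=((H>15)&(H<42)&(S>70)&(V>60)&(P[...,2]<.03)&(P[...,2]>.011)).astype(np.uint8)
n,l,s,c=cv2.connectedComponentsWithStats(m)
for i in range(1,n):
    if s[i,4]>500:
        v,u=np.nonzero(l==i); w=ray(C,np.c_[u,v],.016)[:,:2]*1000; r=cv2.minAreaRect(w.astype(np.float32)); print(c[i],s[i,4],r)
        plan((r[0][0]/1000,r[0][1]/1000,.006,74))
```

```text
[280.1788953  190.32893652] 1213 ((430.19500732421875, -32.16111373901367), (68.52616882324219, 21.427692413330078), 74.87957000732422)
t30.1 tcp [ 0.431  -0.0307  0.1943] yaw73.9 w0.585
(0.4301950073242187, -0.032161113739013675, 0.006, 74) -> [-0.16 -0.04 18.83] twist -0.1 q6 12
```

Emit:
{"op": "step_arm", "data": {
  "motion": [
    [5,-0.1,0,5,-1],
    [5,-0.1,0,10,-1],
    [5,-0.1,0,15,-1],
    [5,-0.1,0,18,-1],
    [5,-0.1,0,18.5,-1],
    [5,-0.1,0,18.5,-1],
    [5,-0.1,0,18.5,-1]
  ]
}}

```text
time: 30.75
tool_pos: [0.4327, -0.0318, 0.0111]
tcp_rot: [2.491, 1.911, 0.004]
wrist_force: [0.3, 0.5, -0.7]
width: 0.585
grip_force: 0.0
```

Run:
```python
from h import *
plan((.4302,-.0322,.006,74.9))
```

```text
t30.8 tcp [ 0.4327 -0.0318  0.0111] yaw75.0 w0.585
(0.4302, -0.0322, 0.006, 74.9) -> [-0.1  -0.24  0.5 ] twist 0.1 q6 11
```

Emit:
{"op": "step_arm", "data": {
  "motion": [
    [5,-0.1,-0.2,0.4,0],
    [5,-0.1,-0.2,0.4,0],
    [0,-0.1,-0.2,0.4,0],
    [0,-0.1,-0.2,0.4,0],
    [0,-0.1,-0.2,0.4,0],
    [0,-0.1,-0.2,0.4,0],
    [0,-0.1,-0.2,0.4,0],
    [0,-0.1,-0.2,0.4,0]
  ],
  "force": 50
}}

```text
time: 31.55
tool_pos: [0.4294, -0.0321, 0.0062]
tcp_rot: [2.492, 1.912, 0.002]
wrist_force: [-0.6, -0.5, 5.6]
width: 0.24
grip_force: 49.7
```

Run:
```python
from h import *
plan((.4302,-.0322,.15,74.9))
print(bot.read_state()["grip_force"])
```

```text
t31.6 tcp [ 0.4294 -0.0321  0.0062] yaw75.0 w0.240
(0.4302, -0.0322, 0.15, 74.9) -> [ 1.000e-02  1.000e-01 -1.438e+01] twist 0.1 q6 11
49.68813478946686
```

Emit:
{"op": "step_arm", "data": {
  "motion": [
    [0,0,0,-5,0],
    [0,0,0,-10,0],
    [0,0,0,-14.4,0]
  ]
}}

```text
time: 31.85
tool_pos: [0.428, -0.0319, 0.1506]
tcp_rot: [-2.492, -1.912, 0.001]
wrist_force: [1.5, 0.1, -1.7]
width: 0.242
grip_force: 50.2
```

Run:
```python
from h import *
plan((.5914,.0578,.15,97.9))
```

```text
t31.9 tcp [ 0.428  -0.0319  0.1506] yaw75.0 w0.242
(0.5914, 0.0578, 0.15, 97.9) -> [12.89 13.47  0.05] twist -22.9 q6 -2
```

Emit:
{"op": "step_arm", "data": {
  "motion": [
    [0,3.2,3.4,0,-6],
    [0,6.4,6.8,0,-12],
    [0,9.6,10,0,-18],
    [0,12.9,13.5,0,-22.9],
    [0,12.9,13.5,0,-22.9],
    [0,12.9,13.5,0,-22.9],
    [0,12.9,13.5,4,-22.9],
    [0,12.9,13.5,8,-22.9],
    [0,12.9,13.5,9.2,-22.9],
    [0,12.9,13.5,9.2,-22.9],
    [0,12.9,13.5,9.2,-22.9]
  ]
}}

```text
time: 32.95
tool_pos: [0.5927, 0.0573, 0.0586]
tcp_rot: [2.063, 2.368, 0.001]
wrist_force: [0.4, -0.7, -1.8]
width: 0.239
grip_force: 50.2
```

Run:
```python
from h import *
plan((.5914,.0578,.0362,97.9))
print(bot.read_state()["wrist_force"])
```

```text
t33.0 tcp [0.5927 0.0573 0.0586] yaw97.9 w0.239
(0.5914, 0.0578, 0.0362, 97.9) -> [ 0.06 -0.13  2.24] twist -0.0 q6 -2
[ 0.3789964  -0.66438889 -1.77882729]
```

Emit:
{"op": "step_arm", "data": {
  "motion": [
    [0,0.05,-0.1,0.6,0],
    [0,0.05,-0.1,1.1,0],
    [0,0.05,-0.1,1.4,0],
    [0,0.05,-0.1,1.7,0],
    [0,0.05,-0.1,2,0],
    [0,0.05,-0.1,2.2,0],
    [0,0.05,-0.1,2.2,0]
  ]
}}

```text
time: 33.65
tool_pos: [0.5913, 0.0581, 0.0363]
tcp_rot: [-2.063, -2.369, 0.001]
wrist_force: [-4.6, 0.2, 4.8]
width: 0.238
grip_force: 51.1
```

Run:
```python
from h import *
plan((.5914,.0578,.0362,97.9))
s=bot.read_state();print(s["wrist_force"],s["torque"])
```

```text
t33.6 tcp [0.5913 0.0581 0.0363] yaw97.9 w0.238
(0.5914, 0.0578, 0.0362, 97.9) -> [-0.03  0.01  0.01] twist 0.0 q6 -2
[-4.55206344  0.15724976  4.75986246] [-0.05885588  0.51183895 -0.03300022]
```

Seated. I release and return to the swing post.

Emit:
{"op": "step_arm", "data": {
  "motion": [
    [4.5,0,0,0,0],
    [4.5,0,0,0,0],
    [4.5,0,0,0,0],
    [4.5,0,0,-4,0],
    [4.5,0,0,-8,0],
    [4.5,0,0,-12.5,0],
    [4.5,0,0,-12.5,0]
  ]
}}

```text
time: 34.35
tool_pos: [0.5968, 0.0584, 0.1685]
tcp_rot: [2.056, 2.362, 0.016]
wrist_force: [1.7, -0.9, 0.5]
width: 0.525
grip_force: 0.0
```

Run:
```python
from h import *
im,d,C=shot("wrist"); save("w9",im); P=cloud(C,d); hsv=cv2.cvtColor(im,cv2.COLOR_RGB2HSV); H,S,V=hsv[...,0],hsv[...,1],hsv[...,2]
m=((H>15)&(H<42)&(S>60)&(V>50)&(abs(P[...,0]-.592)<.06)&(abs(P[...,1]-.058)<.06)&(P[...,2]>.038)).astype(np.uint8)
v,u=np.nonzero(m); w=ray(C,np.c_[u,v],.046)[:,:2]*1000
print(cv2.minAreaRect(w.astype(np.float32)),np.percentile(P[v,u,2],[5,50,95]))
plan((.658,.1276,.15,107.8),(.658,.1276,.081,107.8))
```

```text
((594.3807373046875, -7.890106201171875), (26.877792358398438, 204.3202362060547), 3.1412553787231445) [0.04368748 0.04483948 0.04599081]
t34.4 tcp [0.5948 0.0583 0.1652] yaw97.9 w0.527
(0.658, 0.1276, 0.15, 107.8) -> [6.   7.2  1.59] twist -9.9 q6 -7
(0.658, 0.1276, 0.081, 107.8) -> [6.01 7.13 8.48] twist -9.9 q6 -7
```

View pics/w9.png

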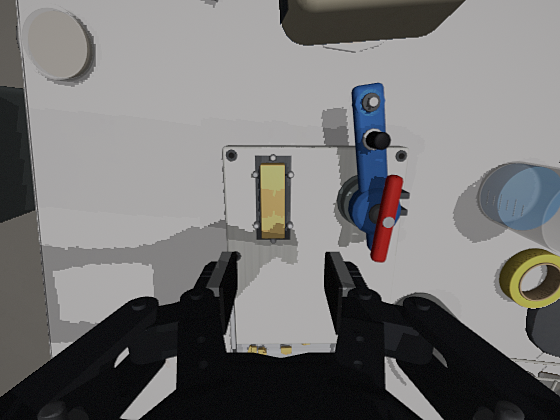

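The blank sits flat between the pins at (273,200), and the post is at (376,139). Next I grip the post.

Emit:
{"op": "step_arm", "data": {
  "motion": [
    [4,3,3.6,0.5,-5],
    [4,6,7.2,1,-9.9],
    [4,6,7.2,1,-9.9],
    [4,6,7.2,1,-9.9],
    [4,6,7.2,5,-9.9],
    [4,6,7.2,8.2,-9.9],
    [4,6,7.2,8.2,-9.9],
    [4,6,7.2,8.2,-9.9],
    [0,6,7.2,8.2,-9.9],
    [0,6,7.2,8.2,-9.9],
    [0,6,7.2,8.2,-9.9],
    [0,6,7.2,8.2,-9.9]
  ]
}}

```text
time: 35.6
tool_pos: [0.6566, 0.128, 0.0808]
tcp_rot: [1.849, 2.536, 0.006]
wrist_force: [3.4, 2.6, 4.2]
width: 0.12
grip_force: 49.0
```

Run:
```python
from h import *
plan((.619,.0615,.08,187.9))
s=bot.read_state();p=s["tool_pos"];print(s["grip_force"],s["wrist_force"])
r=p[:2]-[.6785,.0697];print(np.hypot(*r),187.9-np.degrees(np.arctan2(r[1],r[0])))
```

```text
t35.6 tcp [0.6566 0.128  0.0808] yaw107.8 w0.120
(0.619, 0.0615, 0.08, 187.9) -> [-5.19 -5.61  0.05] twist -80.1 q6 -92
48.96371126174927 [3.38494387 2.64019257 4.20953726]
0.06230972198862014 77.29319118331705
```

Emit:
{"op": "step_arm", "data": {
  "motion": [
    [0,-0.06,-0.84,0,-8],
    [0,-0.23,-1.65,0,-16],
    [0,-0.52,-2.44,0,-24],
    [0,-0.93,-3.16,0,-32],
    [0,-1.45,-3.82,0,-40],
    [0,-2.05,-4.4,0,-48],
    [0,-2.73,-4.9,0,-56],
    [0,-3.5,-5.28,0,-64],
    [0,-4.32,-5.55,0,-72],
    [0,-5.2,-5.7,0,-80],
    [0,-5.2,-5.8,0,-80],
    [0,-5.2,-5.8,0,-80]
  ]
}}

```text
time: 36.8
tool_pos: [0.6162, 0.0597, 0.0802]
tcp_rot: [-0.213, 3.132, -0.001]
wrist_force: [1.4, 0.4, 5.2]
width: 0.124
grip_force: 49.2
```

Run:
```python
from h import *
plan((.619,.0615,.08,187.9))
s=bot.read_state();p=s["tool_pos"];print(s["grip_force"],s["wrist_force"])
r=p[:2]-[.6785,.0697];print(np.hypot(*r),187.9-np.degrees(np.arctan2(r[1],r[0]))%360)
```

```text
t36.8 tcp [0.6162 0.0597 0.0802] yaw-172.2 w0.124
(0.619, 0.0615, 0.08, 187.9) -> [-0.3   0.14  0.02] twist -0.1 q6 -92
49.18160140514374 [1.40430385 0.36003412 5.20224709]
0.06306349846190859 -1.2241455561253645
```

Emit:
{"op": "step_arm", "data": {
  "motion": [
    [4,0,0,0,0],
    [4,0,0,0,0],
    [4,0,0,0,0],
    [4,0,0,-4,0],
    [4,0,0,-7,8],
    [4,0,0,-7,16],
    [4,0,0,-7,24],
    [4,0,0,-7,32],
    [4,0,0,-7,40],
    [4,0,0,-7,48],
    [4,0,0,-7,56],
    [4,0,0,-7,64],
    [4,0,0,-7,72],
    [4,0,0,-7,80],
    [4,0,0,-7,88],
    [4,0,0,-7,96],
    [4,0,0,-7,96]
  ]
}}

```text
time: 38.5
tool_pos: [0.6144, 0.0602, 0.1476]
tcp_rot: [-2.186, -2.255, 0.002]
wrist_force: [0.6, -0.9, 0.8]
width: 0.469
grip_force: 0.0
```

Run:
```python
from h import *
im,d,C=shot("wrist"); save("w10",im); P=cloud(C,d); hsv=cv2.cvtColor(im,cv2.COLOR_RGB2HSV); H,S,V=hsv[...,0],hsv[...,1],hsv[...,2]
near=(abs(P[...,0]-.63)<.12)&(abs(P[...,1]-.06)<.06)
m=near&((H<8)|(H>172))&(S>140)&(V>80)
v,u=np.nonzero(m); w=ray(C,np.c_[u,v],.099)[:,:2]*1000
r=cv2.minAreaRect(w.astype(np.float32)); print("bar",r)
m=near&(H>100)&(H<130)&(S>100)&(V>40)&(P[...,2]>.064)&(P[...,2]<.08)
p=P[m][:,:2]*1000; print("arm z",np.median(P[m][:,2]))
v,u=np.nonzero(m); w=ray(C,np.c_[u,v],.071)[:,:2]*1000; w=w[(w[:,0]<645)]
vx=cv2.fitLine(w.astype(np.float32),cv2.DIST_HUBER,0,.01,.01).ravel(); print("arm",cv2.minAreaRect(w.astype(np.float32)),np.degrees(np.arctan2(vx[1],vx[0])))
plan((.6785,.0697,.14,91.9),(.6785,.0697,.083,91.9))
```

```text
bar ((676.3104248046875, 70.99376678466797), (10.876590728759766, 68.06561279296875), 1.527725100517273)
arm z 0.06974525260975442
arm ((612.7293701171875, 60.81004333496094), (68.04737854003906, 23.8941593170166), 9.30946159362793) 8.347762
t38.5 tcp [0.6145 0.0602 0.1477] yaw92.0 w0.468
(0.6785, 0.0697, 0.14, 91.9) -> [0.73 6.43 0.76] twist 0.1 q6 4
(0.6785, 0.0697, 0.083, 91.9) -> [0.73 6.44 6.46] twist 0.1 q6 4
```

View pics/w10.png

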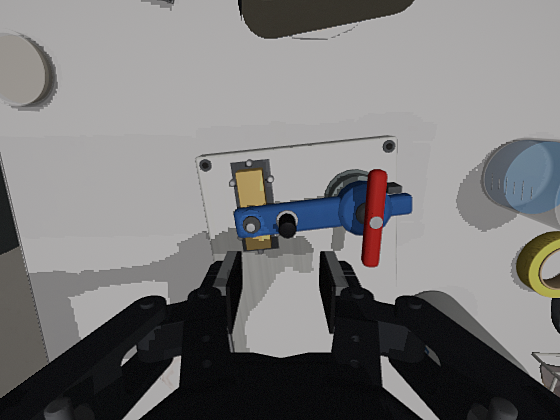

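The arm is back over the blank, within about 1° of the index. The handle is at (375,222). Next I grip and tighten clockwise.

Emit:
{"op": "step_arm", "data": {
  "motion": [
    [4,0.4,3.2,0,0],
    [4,0.7,6.4,0,0],
    [4,0.7,6.4,0,0],
    [4,0.7,6.4,0,0],
    [4,0.7,6.4,4,0],
    [4,0.7,6.4,6.3,0],
    [4,0.7,6.4,6.3,0],
    [4,0.7,6.4,6.3,0],
    [0,0.7,6.4,6.3,0],
    [0,0.7,6.4,6.3,0],
    [0,0.7,6.4,6.3,0],
    [0,0.7,6.4,6.3,0]
  ],
  "force": 60
}}

```text
time: 39.75
tool_pos: [0.6785, 0.0691, 0.0879]
tcp_rot: [-2.186, -2.256, 0.0]
wrist_force: [-5.7, -0.8, 6.2]
width: 0.121
grip_force: 60.3
```

Run:
```python
from h import *
plan((.6785,.0695,.083,91.9))
s=bot.read_state(); print(s["grip_force"],s["wrist_force"],s["torque"],np.degrees(s["q"][5]))
```

```text
t39.8 tcp [0.6785 0.0691 0.0879] yaw91.8 w0.121
(0.6785, 0.0695, 0.083, 91.9) -> [0.04 0.   0.49] twist -0.1 q6 4
60.33154768869281 [-5.67644151 -0.80650037  6.21745412] [-0.06068795  0.9813191   0.06141505] 1.9033628685473758
```

Emit:
{"op": "step_arm", "data": {
  "motion": [
    [0,0,0,0,8],
    [0,0,0,0,16],
    [0,0,0,0,24],
    [0,0,0,0,32],
    [0,0,0,0,40],
    [0,0,0,0,48],
    [0,0,0,0,56],
    [0,0,0,0,64],
    [0,0,0,0,72],
    [0,0,0,0,80],
    [0,0,0,0,88],
    [0,0,0,0,96],
    [0,0,0,0,104],
    [0,0,0,0,112],
    [0,0,0,0,120],
    [0,0,0,0,128],
    [0,0,0,0,130],
    [0,0,0,0,130]
  ]
}}

```text
time: 41.55
tool_pos: [0.6782, 0.0697, 0.0879]
tcp_rot: [-2.968, 1.029, 0.001]
wrist_force: [-6.3, 1.6, 6.2]
width: 0.119
grip_force: 60.4
```

Run:
```python
from h import *
plan()
s=bot.read_state(); print(s["grip_force"],s["wrist_force"],s["torque"],np.degrees(s["q"][5]))
```

```text
t41.5 tcp [0.6782 0.0697 0.0879] yaw-38.2 w0.119
60.39860984310508 [-6.29152499  1.5987405   6.2204791 ] [ 0.16442325  1.09637016 -0.01323296] 131.95699517318573
```

Emit:
{"op": "step_arm", "data": {
  "motion": [
    [4,0,0,0,0],
    [4,0,0,0,0],
    [4,0,0,0,0],
    [4,0,0,-4,0],
    [4,0,0,-4,-8],
    [4,0,0,-4,-16],
    [4,0,0,-4,-24],
    [4,0,0,-4,-32],
    [4,0,0,-4,-40],
    [4,0,0,-4,-48],
    [4,0,0,-4,-56],
    [4,0,0,-4,-64],
    [4,0,0,-4,-72],
    [4,0,0,-4,-80],
    [4,0,0,-4,-88],
    [4,0,0,-4,-96],
    [4,0,0,-4,-104],
    [4,0,0,-4,-112],
    [4,0,0,-4,-120],
    [4,0,0,-4,-128]
  ]
}}

```text
time: 43.55
tool_pos: [0.6791, 0.069, 0.1254]
tcp_rot: [2.219, 2.224, 0.0]
wrist_force: [0.3, -0.3, 0.7]
width: 0.47
grip_force: 0.0
```

Emit:
{"op": "step_arm", "data": {
  "motion": [
    [4,0,0,0,-8],
    [4,0,0,0,-16],
    [4,0,0,0,-24],
    [4,0,0,0,-32],
    [4,0,0,0,-40],
    [4,0,0,0,-48],
    [4,0,0,0,-52],
    [4,0,0,0,-52],
    [4,0,0,3,-52],
    [4,0,0,4,-52],
    [4,0,0,4,-52],
    [0,0,0,4,-52],
    [0,0,0,4,-52],
    [0,0,0,4,-52],
    [0,0,0,4,-52]
  ]
}}

```text
time: 45.05
tool_pos: [0.6794, 0.0688, 0.0867]
tcp_rot: [1.028, 2.967, 0.0]
wrist_force: [-1.5, -2.1, 4.0]
width: 0.121
grip_force: 61.0
```

Emit:
{"op": "step_arm", "data": {
  "motion": [
    [0,0,0,0,8],
    [0,0,0,0,16],
    [0,0,0,0,24],
    [0,0,0,0,32],
    [0,0,0,0,40],
    [0,0,0,0,45],
    [0,0,0,0,48],
    [0,0,0,0,48]
  ]
}}

```text
time: 45.85
tool_pos: [0.6786, 0.0685, 0.0867]
tcp_rot: [2.146, 2.294, -0.002]
wrist_force: [-4.4, -2.7, 5.3]
width: 0.117
grip_force: 61.4
```

Run:
```python
from h import *
plan()
s=bot.read_state(); print(s["grip_force"],s["wrist_force"],s["torque"],np.degrees(s["q"][5]))
```

```text
t45.9 tcp [0.6786 0.0685 0.0867] yaw93.8 w0.117
61.389341466128826 [-4.39811283 -2.69411929  5.26630034] [-0.48394601  0.62026771  0.43065459] -0.06937011130738675
```

Tight: the torque is rising at about the initial angle. I release, retreat and check.

Emit:
{"op": "step_arm", "data": {
  "motion": [
    [4,0,0,0,0],
    [4,0,0,0,0],
    [4,0,0,0,0],
    [4,0,0,-4,0],
    [4,0,0,-8,0],
    [4,0,-4,-12,0],
    [4,0,-8,-12,0],
    [4,-2,-12,-12,0],
    [4,-3,-16,-12,0],
    [4,-3,-16,-12,0]
  ]
}}

```text
time: 46.85
tool_pos: [0.5157, 0.0277, 0.204]
tcp_rot: [-2.146, -2.29, 0.005]
wrist_force: [0.1, -0.9, -0.3]
width: 0.468
grip_force: 0.0
```

Run:
```python
from h import *
plan()
im,d,C=shot("wrist"); P=cloud(C,d); hsv=cv2.cvtColor(im,cv2.COLOR_RGB2HSV); H,S,V=hsv[...,0],hsv[...,1],hsv[...,2]
m=((H<8)|(H>172))&(S>140)&(V>80)&(abs(P[...,0]-.68)<.06)&(abs(P[...,1]-.07)<.06)
v,u=np.nonzero(m); w=ray(C,np.c_[u,v],.099)[:,:2]*1000; print("bar",cv2.minAreaRect(w.astype(np.float32)))
a=(H>100)&(H<130)&(S>100)&(V>40)&(abs(P[...,0]-.62)<.04)&(abs(P[...,1]-.06)<.04)&(P[...,2]>.05)
print("arm z",np.median(P[a][:,2]))
t,_,_=shot("top"); x=np.hstack([cv2.resize(im,None,fx=.7,fy=.7)[:290],cv2.resize(t[115:315,130:440],None,fx=1.3,fy=1.45)[:290]]); save("f",x); print(x.shape)
```

```text
t46.9 tcp [0.5157 0.0277 0.204 ] yaw93.7 w0.468
bar ((675.446533203125, 70.13655090332031), (11.53327465057373, 67.20720672607422), 5.284289836883545)
arm z 0.0634569728212585
(290, 795, 3)
```

View pics/f.png

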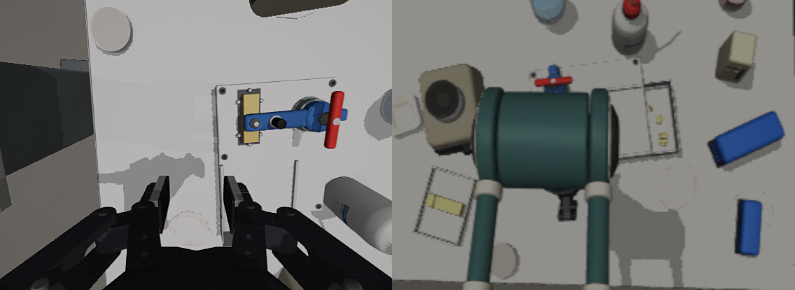

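The picture shows the coupon in the tray at (443,204), the chips in the trough at (655,115), the scraper upright at (747,226), the arm down over the blank and the handle at its tight angle.

```bash
python3 -c "
from workcell import bot
print(bot.finish_job())"
```

```text
the job is handed in; nothing more can be done
None
```

I handed the job in at about 47 s: the blank is clamped in the nest, the coupon is in the tray, all four chips are in the trough and the scraper stands upright on the bench. The hand-in gave no verdict; this is what the last images and force readings show. The handle undid anticlockwise.

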